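# Roll the cap strips home on a well plate

## Task

Take the hand roller from its stand and roll it along the sprung well plate, across all eight cap strips, pressing steadily so that every strip is pressed fully home; never press the wheel with more than 25 N, and do not touch the strips with the gripper itself. Then park the roller upright in its stand again with both ears in their seats and let go, leaving the vials and the small bottle where they stand.

Things in the scene. Friction and masses are not known exactly. Their poses are not given: they have to be found in the camera images.
- nest: Fixed aluminium tray, 152 mm (its x) by 110 mm (y), rim 21 mm high; origin at the centre of its underside on the worktop, z up. In it, square to it, a white well plate (128 by 86 mm) floats on springs and yields downward about 10 N per mm, at most 8 mm. Across the plate lie eight grey cap strips in a row along x, each 12 mm wide (x) and 76 mm long (y), 13 mm apart from middle to middle.
- row_start (a point): Point at worktop level straight below the middle of strip 0, 45.5 mm from the nest's origin toward its -x; axes as the nest. The middle of the unloaded plate's deck lies 44 to 56 mm above this level, and the row may slope up or down along x by up to 0.08 rad: both differ from run to run and are not measured. A proud strip's flat top is up to 8 mm above the deck, that of a strip pressed home 4.5 mm above it.
- row_end (a point): Point at worktop level straight below the middle of strip 7, 45.5 mm from the nest's origin toward its +x; axes as the nest. Heights as at row_start. A tall fixed microscope stands to the left (+y) of the nest: pass well above or in front of it.
- roller_grip (a point): Middle of the black grip bar of the loose hand roller (0.25 to 0.42 kg). Bar 24 mm thick (point x), 80 mm long (y), 40 mm high (z), standing on a steel crown plate 34 by 136 by 5 mm. Below it a free-turning white wheel, 44 mm across, 84 mm long, axle along y, rolls along x; its lowest line is 75 mm below this point. Take the bar from above, fingers closing along x; its top is 20 mm above the point.
- roller_seat (a point): Centre of the underside of the roller's crown plate, 25 mm below roller_grip and 50 mm above the lowest line of the wheel. The overhanging ears of the crown (its outer 20 mm at each end in y) rest on the stand. Axes as roller_grip.
- stand_seat (a point): Centre between the two post tops of the fixed grey stand, level with them, 62 mm above the worktop. The posts are 62 mm to either side in y, 23 mm wide, with 6 mm high lips leaving about 2.5 mm play round the roller's ears; the wheel hangs free between them. Parked, roller_seat lies on this point with the axes agreeing (or half a turn apart). Foot 64 by 156 mm.
- wheel (a joint): Turning angle of the roller's wheel about its axle, rad, 0 at the start, unlimited; 22 mm of travel is 1 rad. Crossing from strip to strip, the contact force on the wheel runs 3 to 7 N above the steady downward push, so push with some 10 to 16 N.
- strip0 (a joint): How far cap strip 0 is pressed down, m: 0 fully proud, 0.0035 fully home on the plate. It moves only under more than about 7 N and stays where it is left. Strip 0 is at the nest's -x end, strip 7 at its +x end.
- strip1 (a joint): How far cap strip 1 is pressed down, m: 0 fully proud, 0.0035 fully home on the plate. It moves only under more than about 7 N and stays where it is left. Strips are numbered 0 to 7 from the nest's -x end to its +x end.
- strip2 (a joint): How far cap strip 2 is pressed down, m: 0 fully proud, 0.0035 fully home on the plate. It moves only under more than about 7 N and stays where it is left. Strips are numbered 0 to 7 from the nest's -x end to its +x end.
- strip3 (a joint): How far cap strip 3 is pressed down, m: 0 fully proud, 0.0035 fully home on the plate. It moves only under more than about 7 N and stays where it is left. Strips are numbered 0 to 7 from the nest's -x end to its +x end.
- strip4 (a joint): How far cap strip 4 is pressed down, m: 0 fully proud, 0.0035 fully home on the plate. It moves only under more than about 7 N and stays where it is left. Strips are numbered 0 to 7 from the nest's -x end to its +x end.
- strip5 (a joint): How far cap strip 5 is pressed down, m: 0 fully proud, 0.0035 fully home on the plate. It moves only under more than about 7 N and stays where it is left. Strips are numbered 0 to 7 from the nest's -x end to its +x end.
- strip6 (a joint): How far cap strip 6 is pressed down, m: 0 fully proud, 0.0035 fully home on the plate. It moves only under more than about 7 N and stays where it is left. Strips are numbered 0 to 7 from the nest's -x end to its +x end.
- strip7 (a joint): How far cap strip 7 is pressed down, m: 0 fully proud, 0.0035 fully home on the plate. It moves only under more than about 7 N and stays where it is left. Strip 0 is at the nest's -x end, strip 7 at its +x end.
- vial_a_mid (a point): Bystander: small white vial with a ribbed screw cap, 31 mm across, 66 mm tall; the point is 30 mm above its underside, on its axis.
- vial_b_mid (a point): Bystander: small white vial with a ribbed screw cap, 31 mm across, 58 mm tall; the point is 30 mm above its underside, on its axis.
- oil_bottle_mid (a point): Bystander: small brown dropper bottle, 27 mm across, 60 mm tall; the point is 30 mm above its underside, on its axis.
Not all that is in view belongs to the job. Leave any turquoise look-alike of the part that bears roller_grip alone.

How it is judged:
By the outcome, as a careful person would: the job done as asked, in the order asked, and still so for the second after the job is handed in, with the robot touching nothing.
It also fails if it takes over 72 s, if anything falls off the work surface, if the arm or the gripper's body presses on something with over 40 N, if the wrist force passes 120 N, or if a joint passes its speed limit or range.

## Robot

A 6-joint arm with a two-finger parallel gripper is mounted at the origin on a cart in front of the work surface, level with it; the furniture and walls round the work are solid. World frame = base frame: x ahead of the robot, y to its left, z up, the work surface at z = 0. Lengths are in mm, angles in rad, forces in N, time in s.
With the tool pointing down it reaches from about 275 to 1000 mm from the base axis. Payload 8.4 kg.
Tool frame: the origin (TCP) lies at the very end of the fingers, on their centre line; the grasp point (between the pads) lies 19 mm behind it (r.tcp_to_grasp is the distance from the TCP to the grasp point, in mm); z points along the fingers, y is the line along which they close (so a half turn about z gives the same grasp; the last joint's range is limited). The gripper opens to 85 mm and grips with 20 to 120 N. Pads are 22 mm wide; open, the fingers measure 114 mm over their backs; the gripper's body (76 mm by 85 mm) begins 54 mm behind the grasp point. The pads swing forward as they close: fully open they stand 13 mm farther back than shut.
Start: joints at [1.264, 0.353, 1.633, -0, 1.155, -0.002], TCP at [187.563, 596.195, 231.281] pointing down, gripper open.
Joint ranges: [-2.63, 2.63], [-0.92, 2.1], [0.06, 2.66], [-1.3, 4.44], [0, 2.69], [-3.02, 3.02]. Speed limits (rad/s): [2.22, 2.22, 2.79, 3.14, 3.14, 3.14].

## Interface

Orientations are given as [roll, pitch, yaw] about the fixed x, y, z axes, in that order (R = Rz(yaw) Ry(pitch) Rx(roll)).
In Python, from rig import r gives the robot as it stands. The module is installed in compiled form; this text tells all that it offers.
- The arm moves only by the tool play_rows, never from a script. Its argument "rows" is a list of rows, each an object with "dp": the shift along the tool's x, y, z in units of 40 mm (1.0 is 40 mm), a list of three; "turn": the turn, a rotation vector about the tool's x, y, z in units of 6 degrees (1.0 is 6 degrees), a list of three; "fingers": the closure, from 0 (fully open) to 1 (shut). In form: [{"dp": [tx, ty, tz], "turn": [wx, wy, wz], "fingers": fingers}, ...]. A call has 1 to 5 rows; each row shifts and turns the commanded pose from where the row before left it, along the tool's axes as they then stand; what a row does not reach is not made up. A row lasts 1/12 s, in which the tool goes at most 41.7 mm and 7.16 degrees, less where a joint would pass 70% of its speed; a pose out of reach is approached as far as the arm can. A call is refused whole if a number of a shift passes 1 or a number of a turn 1, either way. A call with a gripper value outside its range is refused whole. The fingers move at their own pace and stop on an object; "force" is the grip in N (left out, the last holds). Time passes only in rows, so rows that do not move let the fingers close. It gives the time, the measured TCP pose, the force, the opening and the grip force at its end, in the units of the state.
- r.sense(): the state, without advancing time (a new reading comes with each control period).
- r.grab_frame(name): name is "side" or "top"; returns a dict with "pixels" (480x640x3 uint8, red, green, blue), "fx", "fy", "cx", "cy" (pixels), "dist" ([k1, k2, p1, p2, k3] as OpenCV has them; the pictures are not rectified), "pose" (4x4, takes a point from camera to world coordinates). Camera axes: x right, y down, z forward; pixel columns grow to the right and rows downward; lengths in mm; the calibration is good to about 2 mm. A picture is of the moment at which its call begins. There is no depth.
- r.sign_off(): hands the job in; it is judged then, once.
The state is a dict: "clock": time; "qpos": joint angles; "qvel": joint speeds; "joint_efforts": joint torques, N m; "eef_pos": TCP position; "tcp_rot": TCP orientation; "contact_force": force on the tool from outside, world axes, zero at the start; "wrist_torque": the same for the moment, N m; "opening": opening from 0.0 (shut) to 1.0 (fully open); "grasp_force": force on a finger pad.
Only numpy, scipy, OpenCV 4.12 (cv2) and the standard library are available. Lean on these libraries where they do the work, as an engineer would, in place of code of your own. Each camera call takes 0.05 s, during which the arm holds its last target. There are 200 camera calls.

## Working session

There is one attempt and no reset: what is moved stays moved. The work goes in short steps, Python scripts to look and compute and a tool call to move; the robot and the scene stay as the last step left them, time stands still between calls to the robot, and variables do not carry over. Pictures are saved under pics/ and viewed, at most 10 in all, crops included, and the job is handed in when it is done.

Besides the shell and the picture viewer there is one more tool, called after "Request:" by a JSON object that holds its "op" and its "data". play_rows: Moves the arm, as the interface text tells. Its arguments: {"type":"object","properties":{"rows":{"type":"array"},"force":{"type":"number"}},"required":["rows"]}

```bash
mkdir -p pics
cat > h.py <<'E'
import numpy as np, cv2
from rig import r
def snap(n,f):
    d=r.grab_frame(n); cv2.imwrite('pics/'+f+'.png',cv2.cvtColor(d['pixels'],cv2.COLOR_RGB2BGR)); np.save('pics/'+f+'.npy',d,allow_pickle=True); return d
def load(f): return np.load('pics/'+f+'.npy',allow_pickle=True).item()
def K(d): return np.array([[d['fx'],0,d['cx']],[0,d['fy'],d['cy']],[0,0,1.]]),np.array(d['dist'],float)
def ray(d,u,v):
    k,ds=K(d); p=cv2.undistortPoints(np.array([[[u,v]]],float),k,ds)[0,0]
    T=np.array(d['pose']); return T[:3,3],T[:3,:3]@np.array([p[0],p[1],1])
def atz(d,u,v,z):
    o,e=ray(d,u,v); return o+e*(z-o[2])/e[2]
def proj(d,P):
    k,ds=K(d); T=np.linalg.inv(np.array(d['pose'])); rv,_=cv2.Rodrigues(T[:3,:3])
    return cv2.projectPoints(np.array(P,float).reshape(-1,3),rv,T[:3,3],k,ds)[0][:,0]
E
python3 - <<'E'
from h import *
for n in('side','top'):
    d=snap(n,n+'0'); print(n,np.round(d['pose'],3).tolist(),d['fx'],d['dist'])
print(r.sense(), r.tcp_to_grasp)
E
```

```text
side [[0.908, -0.159, 0.387, 159.637], [-0.417, -0.298, 0.858, -969.419], [-0.021, -0.941, -0.337, 370.32], [0.0, 0.0, 0.0, 1.0]] 436.2111888531884 [-0.08092719  0.          0.          0.          0.        ]
top [[-0.01, -0.997, 0.073, 436.326], [-1.0, 0.011, 0.025, -251.43], [-0.025, -0.073, -0.997, 916.655], [0.0, 0.0, 0.0, 1.0]] 561.0994981910243 [-0.04542884  0.          0.          0.          0.        ]
{'clock': 0.1, 'qpos': array([ 1.26358349e+00,  3.53590023e-01,  1.63408358e+00, -1.73025802e-06,
        1.15523072e+00, -2.40678412e-03]), 'qvel': array([-0.00074863, -0.00020428, -0.00272812, -0.00011076,  0.00078645,
        0.00097197]), 'joint_efforts': array([ 9.51271577e-04, -6.06358480e+01, -3.42818785e+01,  3.92224808e-05,
        4.03857252e-03, -1.19907593e-06]), 'eef_pos': array([187.43521755, 595.75761584, 230.6196227 ]), 'tcp_rot': array([-3.14028098e+00, -1.57484270e-06,  2.83678729e+00]), 'contact_force': array([-0.06050086, -0.06113824,  0.27937935]), 'wrist_torque': array([ 0.03507762, -0.03591022, -0.0217773 ]), 'grasp_force': 0.0, 'opening': 0.9947138615754519} 18.700000000000003
```

View pics/side0.png

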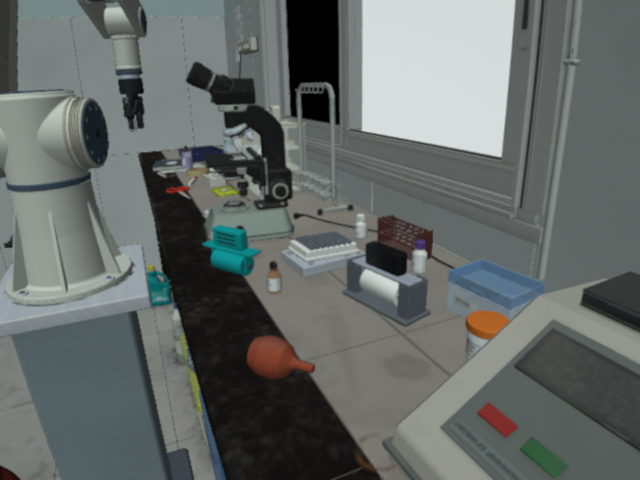

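View pics/top0.png

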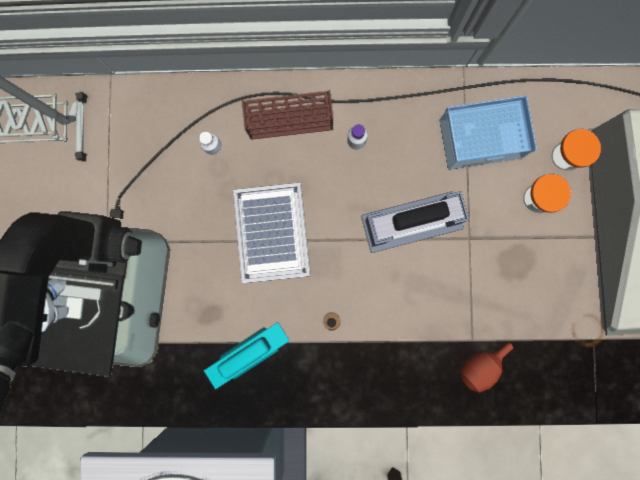

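Candidates for the roller are the black-grip roller in the grey stand (top 421,216; side 385,270) and the turquoise look-alike (top 246,355; side 230,250). I choose the black one and check it in a crop.

Run:
```python
import cv2
a=cv2.imread('pics/top0.png')[175:290,228:478]; cv2.imwrite('pics/c1.png',cv2.resize(a,None,fx=3.2,fy=3.2,interpolation=cv2.INTER_CUBIC))
a=cv2.imread('pics/side0.png')[225:325,275:435]; cv2.imwrite('pics/c2.png',cv2.resize(a,None,fx=5,fy=5,interpolation=cv2.INTER_CUBIC))
```

```text
(no output)
```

View pics/c1.png

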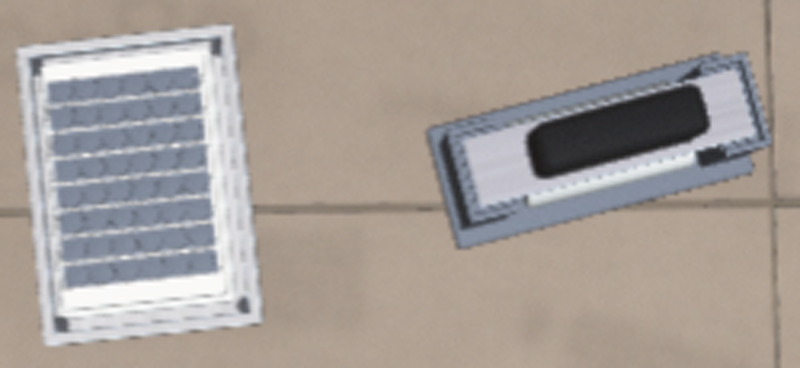

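View pics/c2.png

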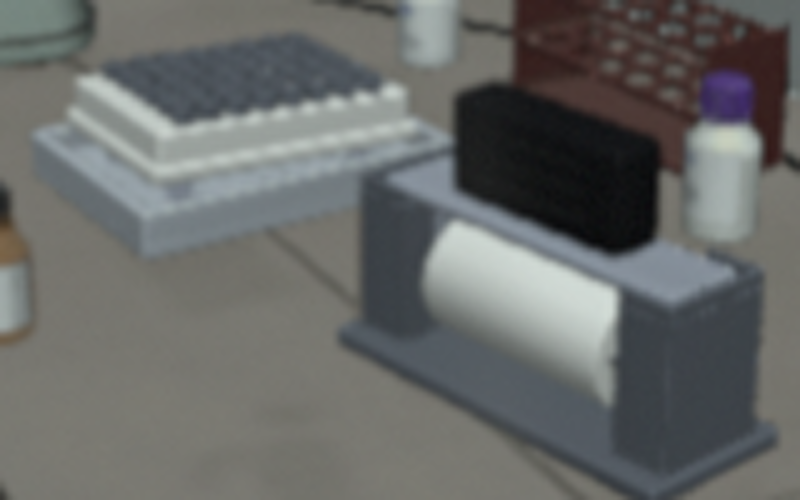

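The crops confirm the black roller, seated in the grey stand. In c1 the bar top's corners are about (527,124), (540,178), (710,134), (695,86). The nest rim's corners are (18,48), (232,27), (262,322), (45,345).

```bash
cat > fit.py <<'E'
from h import *
from scipy.optimize import least_squares
t=load('top0'); s=load('side0')
c1=lambda p:np.array([228+(p[0]+.5)/3.2-.5,175+(p[1]+.5)/3.2-.5])
c2=lambda p:np.array([275+(p[0]+.5)/5-.5,225+(p[1]+.5)/5-.5])
def rect(px,sx,sy,z,g):
    # px order: (+x,+y),(+x,-y),(-x,-y),(-x,+y)
    L=np.array([[sx,sy],[sx,-sy],[-sx,-sy],[-sx,sy]])/2
    def f(q):
        c,n=np.cos(q[2]),np.sin(q[2]); W=L@np.array([[c,n],[-n,c]])+q[:2]
        return (proj(t,np.c_[W,np.full(4,z)])-np.array([c1(p) for p in px])).ravel()
    o=least_squares(f,g); return o.x,o.fun
print('nest',rect([(18,48),(232,27),(262,322),(45,345)],152,110,21,[450,-150,0]))
print('bar',rect([(524,122),(698,82),(713,134),(538,180)],24,80,107,[450,-400,0]))
print('foot-ish',[atz(t,*c1(p),0).round(1) for p in [(428,128),(460,248),(752,172)]])
print('crown',[atz(t,*c1(p),67).round(1) for p in [(462,145),(477,212),(740,70),(755,130)]])
print('lip outer top',[atz(t,*c1(p),68).round(1) for p in [(444,135),(468,225),(748,53),(770,143)]])
A=[(47,82),(197,66),(218,275),(65,290)];B=[(300,33),(385,90),(180,122),(105,68)]
for a,b in zip(A,B):
    o1,e1=ray(t,*c1(a));o2,e2=ray(s,*c2(b))
    k=np.linalg.lstsq(np.c_[e1,-e2],o2-o1,rcond=None)[0]; p,q=o1+e1*k[0],o2+e2*k[1]
    print('strip corner',((p+q)/2).round(1),'gap',np.linalg.norm(p-q).round(1))
E
python3 fit.py
```

```text
nest (array([ 5.11157077e+02, -1.60580841e+02,  9.13168255e-02]), array([-0.36635135, -0.38464575,  0.28409961, -0.94069494,  0.3436608 ,
        0.77329691, -0.27415837,  0.51317269]))
bar (array([ 5.26408562e+02, -3.86576909e+02,  2.30733020e-01]), array([ 0.60721735,  0.93302282, -0.26383821,  0.2545213 , -0.70599195,
       -0.0119165 ,  0.36181826, -1.16209002]))
foot-ish [array([ 540.2, -307.1,    0. ]), array([ 478.5, -322.4,    0. ]), array([ 515.7, -472.2,    0. ])]
crown [array([ 524.3, -319. ,   67. ]), array([ 492.4, -325.6,   67. ]), array([ 558.6, -451.8,   67. ]), array([ 529.8, -458. ,   67. ])]
lip outer top [array([ 529.1, -310.5,   68. ]), array([ 486.2, -321.1,   68. ]), array([ 566.6, -455.6,   68. ]), array([ 523.5, -464.7,   68. ])]
strip corner [ 560.  -118.3   47.2] gap 0.1
strip corner [ 566.6 -191.2   42.5] gap 1.9
strip corner [ 465.2 -202.    49.7] gap 1.8
strip corner [ 459.6 -128.1   50.3] gap 3.7
```

Run:
```python
from h import *
s=load('side0')
for px in [(200,66),(235,80)]:
    o,e=ray(s,*px)
    for y in (0,60,120,180,240,300): print(px,(o+e*(y-o[1])/e[1]).round(0))
t=load('top0')
for z in (0,200,350): print(atz(t,40,375,z).round(),atz(t,150,350,z).round())
```

```text
(200, 66) [316.   0. 410.]
(200, 66) [326.  60. 413.]
(200, 66) [336. 120. 415.]
(200, 66) [345. 180. 418.]
(200, 66) [355. 240. 420.]
(200, 66) [365. 300. 423.]
(235, 80) [387.   0. 380.]
(235, 80) [401.  60. 381.]
(235, 80) [415. 120. 382.]
(235, 80) [429. 180. 382.]
(235, 80) [443. 240. 383.]
(235, 80) [458. 300. 384.]
[281. 226.   0.] [322.  41.   0.]
[315. 122. 200.] [347. -23. 200.]
[340.  44. 350.] [366. -71. 350.]
```

Request:
{"op": "play_rows", "data": {"rows": [{"dp": [0,0,-1],"turn": [0,0,1],"fingers": 0},{"dp": [0,0,-1],"turn": [0,0,1],"fingers": 0},{"dp": [0,0,-1],"turn": [0,0,1],"fingers": 0},{"dp": [0,0,-1],"turn": [0,0,1],"fingers": 0},{"dp": [0,0,-1],"turn": [0,0,1],"fingers": 0}]}}

```text
clock: 0.52
eef_pos: [187.4, 595.7, 432.9]
tcp_rot: [-3.141, 0.0, 2.308]
contact_force: [-0.5, 0.5, 0.3]
opening: 1.004
grasp_force: 0.0
```

Request:
{"op": "play_rows", "data": {"rows": [{"dp": [0,0,-1],"turn": [0,0,1],"fingers": 0},{"dp": [0,0,-1],"turn": [0,0,1],"fingers": 0},{"dp": [0,0,-1],"turn": [0,0,1],"fingers": 0},{"dp": [-0.5,0,-0.5],"turn": [0,0,1],"fingers": 0},{"dp": [-1,0,0],"turn": [0,0,0.7],"fingers": 0}]}}

```text
clock: 0.93
eef_pos: [208.3, 542.7, 574.7]
tcp_rot: [3.139, -0.005, 1.818]
contact_force: [-0.0, -0.4, 0.3]
opening: 1.004
grasp_force: 0.0
```

Request:
{"op": "play_rows", "data": {"rows": [{"dp": [-1,0,0],"turn": [0,0,0],"fingers": 0},{"dp": [-1,0,0],"turn": [0,0,0],"fingers": 0},{"dp": [-1,0,0],"turn": [0,0,0],"fingers": 0},{"dp": [-1,0,0],"turn": [0,0,0],"fingers": 0},{"dp": [-1,0,0],"turn": [0,0,0],"fingers": 0}]}}

```text
clock: 1.35
eef_pos: [258.0, 344.4, 570.9]
tcp_rot: [-3.141, 0.0, 1.821]
contact_force: [0.9, -1.1, 0.7]
opening: 0.998
grasp_force: 0.0
```

Request:
{"op": "play_rows", "data": {"rows": [{"dp": [-1,0.1,0],"turn": [0,0,0],"fingers": 0},{"dp": [-1,0.1,0],"turn": [0,0,0],"fingers": 0},{"dp": [-1,0.1,0],"turn": [0,0,0],"fingers": 0},{"dp": [-1,0.1,0],"turn": [0,0,0],"fingers": 0},{"dp": [-1,0.1,0],"turn": [0,0,0],"fingers": 0}]}}

```text
clock: 1.77
eef_pos: [326.8, 155.6, 571.2]
tcp_rot: [3.141, -0.0, 1.822]
contact_force: [1.8, 0.2, 0.4]
opening: 1.001
grasp_force: 0.0
```

Request:
{"op": "play_rows", "data": {"rows": [{"dp": [-1,0.1,0],"turn": [0,0,0],"fingers": 0},{"dp": [-1,0.1,0],"turn": [0,0,0],"fingers": 0},{"dp": [-1,0.1,0],"turn": [0,0,0],"fingers": 0},{"dp": [-1,0.1,0],"turn": [0,0,0],"fingers": 0},{"dp": [-1,0.1,0],"turn": [0,0,0],"fingers": 0}]}}

```text
clock: 2.18
eef_pos: [395.7, -33.4, 571.3]
tcp_rot: [3.141, -0.0, 1.821]
contact_force: [1.3, 1.3, -0.2]
opening: 0.999
grasp_force: 0.0
```

Request:
{"op": "play_rows", "data": {"rows": [{"dp": [-0.9,0.1,0.4],"turn": [0,0,0],"fingers": 0},{"dp": [-0.9,0.1,0.4],"turn": [0,0,0],"fingers": 0},{"dp": [-0.9,0.1,0.4],"turn": [0,0,0],"fingers": 0},{"dp": [-0.9,0.1,0.4],"turn": [0,0,0],"fingers": 0},{"dp": [-0.9,0.1,0.4],"turn": [0,0,0],"fingers": 0}]}}

```text
clock: 2.6
eef_pos: [459.8, -202.7, 490.2]
tcp_rot: [-3.141, -0.0, 1.821]
contact_force: [0.9, 0.3, 0.1]
opening: 1.001
grasp_force: 0.0
```

Request:
{"op": "play_rows", "data": {"rows": [{"dp": [-0.7,0.1,0.7],"turn": [0,0,0],"fingers": 0},{"dp": [-0.7,0.1,0.7],"turn": [0,0,0],"fingers": 0},{"dp": [-0.7,0.1,0.7],"turn": [0,0,0],"fingers": 0},{"dp": [-0.7,0.1,0.7],"turn": [0,0,0],"fingers": 0},{"dp": [-0.7,0.06,0.7],"turn": [0,0,0],"fingers": 0}]}}

```text
clock: 3.02
eef_pos: [512.5, -333.0, 349.4]
tcp_rot: [-3.141, -0.001, 1.821]
contact_force: [0.8, 0.6, 1.1]
opening: 1.001
grasp_force: 0.0
```

Request:
{"op": "play_rows", "data": {"rows": [{"dp": [-0.7,0,0.7],"turn": [0,0,0],"fingers": 0},{"dp": [-0.7,0,0.7],"turn": [0,0,0],"fingers": 0},{"dp": [0,0,0.9],"turn": [0,0,0],"fingers": 0},{"dp": [0,0,0.9],"turn": [0,0,0],"fingers": 0},{"dp": [0,0,0.5],"turn": [0,0,0.05],"fingers": 0}]}}

```text
clock: 3.43
eef_pos: [524.2, -385.3, 198.3]
tcp_rot: [-3.138, -0.005, 1.815]
contact_force: [-1.0, 0.6, -1.0]
opening: 1.0
grasp_force: 0.0
```

Run:
```python
from h import *
d=snap('top','t1'); s=snap('side','s1'); print(r.sense()['eef_pos'],r.sense()['tcp_rot'])
a=cv2.imread('pics/t1.png')[160:280,340:490]; b=cv2.imread('pics/s1.png')[180:330,300:460]
cv2.imwrite('pics/c3.png',np.hstack([cv2.resize(a,(400,320),interpolation=2),cv2.resize(b,(341,320),interpolation=2)]))
```

```text
[ 523.766218   -384.53465093  198.4603581 ] [-3.13624481 -0.00649353  1.81535001]
```

View pics/c3.png

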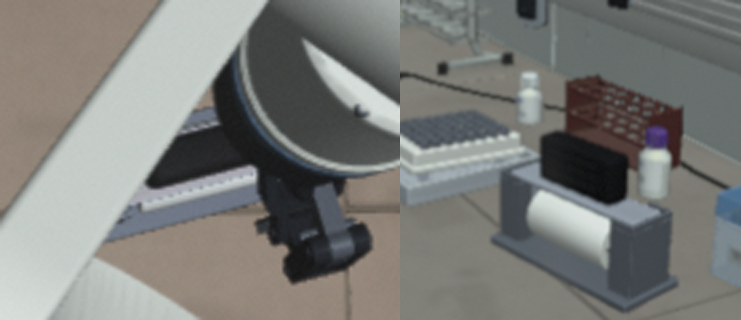

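Run:
```python
from h import *
p=r.sense()['eef_pos']; print(proj(load('t1'),p),proj(load('s1'),p), proj(load('s1'),[[526,-388,107]]))
```

```text
[[431.04541804 209.16126141]] [[383.97397912 193.24225906]] [[385.01664638 246.73935105]]
```

View pics/s1.png

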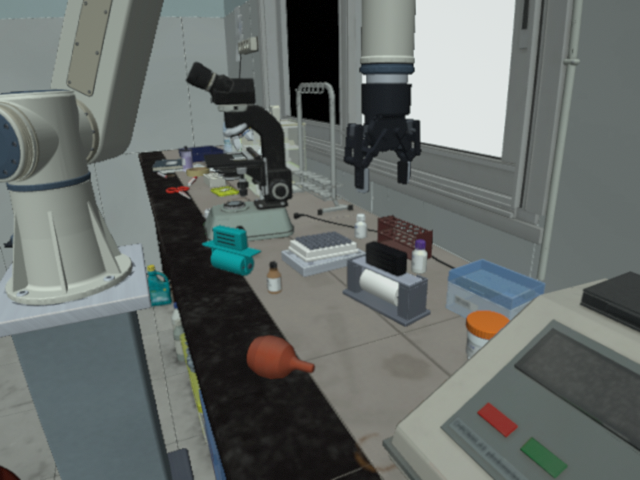

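Request:
{"op": "play_rows", "data": {"rows": [{"dp": [-0.09,0.045,0.8],"turn": [0,0,0],"fingers": 0},{"dp": [0,0,0.8],"turn": [0,0,0],"fingers": 0},{"dp": [0,0,0.8],"turn": [0,0,0],"fingers": 0},{"dp": [0,0,0.5],"turn": [0,0,0],"fingers": 0},{"dp": [0,0,0.25],"turn": [0,0,0],"fingers": 0}]}}

```text
clock: 3.95
eef_pos: [528.4, -388.7, 76.0]
tcp_rot: [-3.14, -0.001, 1.816]
contact_force: [-0.5, 0.9, -0.7]
opening: 1.003
grasp_force: 0.0
```

Request:
{"op": "play_rows", "data": {"rows": [{"dp": [0,0,0],"turn": [0,0,0],"fingers": 0},{"dp": [0,0,0],"turn": [0,0,0],"fingers": 0}]}}

```text
clock: 4.12
eef_pos: [529.7, -389.8, 78.8]
tcp_rot: [3.141, 0.001, 1.816]
contact_force: [-0.4, 0.1, 0.5]
opening: 1.002
grasp_force: 0.0
```

Request:
{"op": "play_rows", "data": {"rows": [{"dp": [0.07,-0.06,0.14],"turn": [0,0,0],"fingers": 0},{"dp": [0,0,0],"turn": [0,0,0],"fingers": 0},{"dp": [0,0,0],"turn": [0,0,0],"fingers": 0},{"dp": [0,0,0],"turn": [0,0,0],"fingers": 0}]}}

```text
clock: 4.45
eef_pos: [526.2, -387.3, 72.7]
tcp_rot: [3.141, 0.001, 1.816]
contact_force: [0.1, -1.4, -0.5]
opening: 0.997
grasp_force: 0.0
```

Request:
{"op": "play_rows", "data": {"rows": [{"dp": [0,0,0],"turn": [0,0,0],"fingers": 0.5},{"dp": [0,0,0],"turn": [0,0,0],"fingers": 0.7},{"dp": [0,0,0],"turn": [0,0,0],"fingers": 0.9},{"dp": [0,0,0],"turn": [0,0,0],"fingers": 1},{"dp": [0,0,0],"turn": [0,0,0],"fingers": 1}], "force": 30}}

```text
clock: 4.87
eef_pos: [526.0, -387.1, 71.8]
tcp_rot: [3.141, 0.0, 1.816]
contact_force: [2.1, 0.0, 1.0]
opening: 0.298
grasp_force: 0.6
```

Request:
{"op": "play_rows", "data": {"rows": [{"dp": [0,0,0],"turn": [0,0,0],"fingers": 1},{"dp": [0,0,0],"turn": [0,0,0],"fingers": 1},{"dp": [0,0,0],"turn": [0,0,0],"fingers": 1},{"dp": [0,0,0],"turn": [0,0,0],"fingers": 1},{"dp": [0,0,0],"turn": [0,0,0],"fingers": 1}], "force": 90}}

```text
clock: 5.28
eef_pos: [526.2, -387.2, 72.0]
tcp_rot: [3.141, 0.001, 1.816]
contact_force: [2.2, 1.5, 4.6]
opening: 0.268
grasp_force: 89.1
```

Request:
{"op": "play_rows", "data": {"rows": [{"dp": [0,0,-0.1],"turn": [0,0,0],"fingers": 1},{"dp": [0,0,-0.2],"turn": [0,0,0],"fingers": 1},{"dp": [0,0,-0.4],"turn": [0,0,0],"fingers": 1},{"dp": [0,0,-0.6],"turn": [0,0,0],"fingers": 1},{"dp": [0,0,-0.6],"turn": [0,0,0],"fingers": 1}]}}

```text
clock: 5.7
eef_pos: [524.5, -386.4, 147.7]
tcp_rot: [-3.139, -0.002, 1.816]
contact_force: [-0.1, -1.0, -3.9]
opening: 0.27
grasp_force: 89.3
```

Request:
{"op": "play_rows", "data": {"rows": [{"dp": [0,0,-0.6],"turn": [0,0,0],"fingers": 1},{"dp": [0,0,-0.6],"turn": [0,0,0],"fingers": 1},{"dp": [0,0,-0.3],"turn": [0,0,0],"fingers": 1},{"dp": [0,0,0],"turn": [0,0,0.75],"fingers": 1},{"dp": [0,0,0],"turn": [0,0,0.72],"fingers": 1}]}}

```text
clock: 6.12
eef_pos: [525.7, -387.1, 208.6]
tcp_rot: [3.141, 0.001, 1.658]
contact_force: [0.2, 0.3, -4.1]
opening: 0.27
grasp_force: 89.4
```

Request:
{"op": "play_rows", "data": {"rows": [{"dp": [0,0,0],"turn": [0,0,0],"fingers": 1},{"dp": [0,0,0],"turn": [0,0,0],"fingers": 1},{"dp": [0,0,0],"turn": [0,0,0],"fingers": 1}]}}

```text
clock: 6.37
eef_pos: [525.4, -386.8, 207.1]
tcp_rot: [-3.141, -0.001, 1.664]
contact_force: [-0.6, 0.8, -4.0]
opening: 0.276
grasp_force: 89.3
```

Request:
{"op": "play_rows", "data": {"rows": [{"dp": [0.8,-0.15,0],"turn": [0,0,0],"fingers": 1},{"dp": [0.8,-0.15,0],"turn": [0,0,0],"fingers": 1},{"dp": [0.8,-0.15,0],"turn": [0,0,0],"fingers": 1},{"dp": [0.8,-0.15,0],"turn": [0,0,0],"fingers": 1},{"dp": [0.8,-0.15,0],"turn": [0,0,0],"fingers": 1}]}}

```text
clock: 6.78
eef_pos: [480.5, -229.1, 207.3]
tcp_rot: [-3.141, -0.0, 1.663]
contact_force: [0.5, 0.9, -4.0]
opening: 0.269
grasp_force: 89.4
```

Request:
{"op": "play_rows", "data": {"rows": [{"dp": [0.8,-0.15,0.2],"turn": [0,0,0],"fingers": 1},{"dp": [0.6,-0.07,0.4],"turn": [0,0,0],"fingers": 1},{"dp": [0.26,0,0.5],"turn": [0,0,0],"fingers": 1},{"dp": [0,0,0.4],"turn": [0,0,0],"fingers": 1},{"dp": [0,0,0.2],"turn": [0,0,0],"fingers": 1}]}}

```text
clock: 7.2
eef_pos: [465.4, -163.9, 138.0]
tcp_rot: [-3.139, -0.001, 1.665]
contact_force: [-0.2, 0.2, -4.1]
opening: 0.266
grasp_force: 89.4
```

Request:
{"op": "play_rows", "data": {"rows": [{"dp": [0,0,0],"turn": [0,0,0],"fingers": 1},{"dp": [0,0,0],"turn": [0,0,0],"fingers": 1},{"dp": [0,0,0],"turn": [0,0,0],"fingers": 1}]}}

```text
clock: 7.45
eef_pos: [467.3, -165.8, 140.4]
tcp_rot: [3.141, 0.001, 1.662]
contact_force: [-0.3, -0.6, -2.7]
opening: 0.271
grasp_force: 89.4
```

Run:
```python
from h import *
d=snap('top','t2'); s=snap('side','s2'); print(r.sense()['eef_pos'],r.sense()['tcp_rot'])
a=cv2.imread('pics/t2.png')[150:300,200:350]; b=cv2.imread('pics/s2.png')[170:300,250:400]
cv2.imwrite('pics/c4.png',np.hstack([cv2.resize(a,(340,340),interpolation=2),cv2.resize(b,(450,340),interpolation=2)]))
```

```text
[ 467.31803763 -165.73484826  140.57482283] [3.14016864e+00 6.67877850e-04 1.66143894e+00]
```

View pics/c4.png

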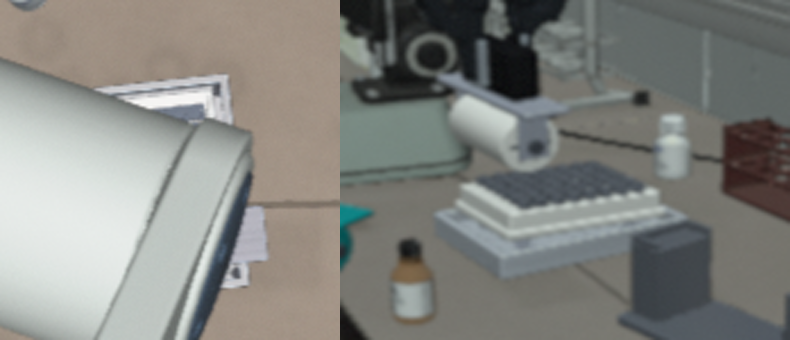

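Run:
```python
from h import *
c=np.array([467.3,-165.7]);y=np.array([-.0912,.9958])
s=load('s2')
for L in(42,46,50): print(L,proj(s,[[*(c-L*y),102.5]]), proj(s,[[*(c-68*y),115.5]]),proj(s,[[*(c+68*y),115.5]]))
```

```text
42 [[313.06153954 224.59953283]] [[319.20311522 221.67823118]] [[289.15179768 205.86913008]]
46 [[314.01428493 225.12439602]] [[319.20311522 221.67823118]] [[289.15179768 205.86913008]]
50 [[314.974355   225.65329859]] [[319.20311522 221.67823118]] [[289.15179768 205.86913008]]
```

Request:
{"op": "play_rows", "data": {"rows": [{"dp": [0,0,0.2],"turn": [0,0,0],"fingers": 1},{"dp": [0,0,0],"turn": [0,0,0],"fingers": 1},{"dp": [0,0,0],"turn": [0,0,0],"fingers": 1}]}}

```text
clock: 7.8
eef_pos: [466.2, -165.1, 131.3]
tcp_rot: [-3.141, -0.0, 1.662]
contact_force: [0.6, -0.2, -3.2]
opening: 0.267
grasp_force: 89.4
```

Request:
{"op": "play_rows", "data": {"rows": [{"dp": [0,0,0.05],"turn": [0,0,0],"fingers": 1},{"dp": [0,0,0.05],"turn": [0,0,0],"fingers": 1},{"dp": [0,0,0],"turn": [0,0,0],"fingers": 1}]}}

```text
clock: 8.05
eef_pos: [466.4, -165.0, 127.3]
tcp_rot: [-3.141, -0.0, 1.662]
contact_force: [-0.4, 0.1, -3.7]
opening: 0.268
grasp_force: 89.4
```

Request:
{"op": "play_rows", "data": {"rows": [{"dp": [0,0,0.025],"turn": [0,0,0],"fingers": 1},{"dp": [0,0,0.025],"turn": [0,0,0],"fingers": 1},{"dp": [0,0,0.025],"turn": [0,0,0],"fingers": 1}]}}

```text
clock: 8.3
eef_pos: [466.7, -165.1, 124.6]
tcp_rot: [3.141, 0.0, 1.662]
contact_force: [-0.6, 0.0, -3.6]
opening: 0.265
grasp_force: 89.4
```

Request:
{"op": "play_rows", "data": {"rows": [{"dp": [0,0,0.025],"turn": [0,0,0],"fingers": 1},{"dp": [0,0,0.025],"turn": [0,0,0],"fingers": 1}]}}

```text
clock: 8.47
eef_pos: [466.6, -165.1, 122.6]
tcp_rot: [-3.142, 0.0, 1.662]
contact_force: [-0.5, 0.5, -3.6]
opening: 0.267
grasp_force: 89.4
```

Request:
{"op": "play_rows", "data": {"rows": [{"dp": [0,0,0.025],"turn": [0,0,0],"fingers": 1},{"dp": [0,0,0.025],"turn": [0,0,0],"fingers": 1}]}}

```text
clock: 8.63
eef_pos: [466.6, -165.1, 120.6]
tcp_rot: [3.142, 0.0, 1.662]
contact_force: [0.4, -0.1, -3.0]
opening: 0.265
grasp_force: 89.4
```

Request:
{"op": "play_rows", "data": {"rows": [{"dp": [0,0,0.02],"turn": [0,0,0],"fingers": 1},{"dp": [0,0,0],"turn": [0,0,0],"fingers": 1}]}}

```text
clock: 8.8
eef_pos: [466.5, -165.1, 119.7]
tcp_rot: [-3.141, -0.0, 1.662]
contact_force: [-0.7, 0.3, -3.4]
opening: 0.271
grasp_force: 89.4
```

Request:
{"op": "play_rows", "data": {"rows": [{"dp": [0,0,0.025],"turn": [0,0,0],"fingers": 1},{"dp": [0,0,0],"turn": [0,0,0],"fingers": 1}]}}

```text
clock: 8.97
eef_pos: [466.6, -165.1, 118.8]
tcp_rot: [-3.142, -0.0, 1.662]
contact_force: [-0.1, 0.4, -3.8]
opening: 0.264
grasp_force: 89.4
```

Request:
{"op": "play_rows", "data": {"rows": [{"dp": [0,0,0.025],"turn": [0,0,0],"fingers": 1},{"dp": [0,0,0],"turn": [0,0,0],"fingers": 1}]}}

```text
clock: 9.13
eef_pos: [466.5, -165.1, 117.8]
tcp_rot: [-3.141, -0.0, 1.662]
contact_force: [0.1, -0.7, -3.7]
opening: 0.268
grasp_force: 89.4
```

Request:
{"op": "play_rows", "data": {"rows": [{"dp": [0,0,0.025],"turn": [0,0,0],"fingers": 1},{"dp": [0,0,0.025],"turn": [0,0,0],"fingers": 1}]}}

```text
clock: 9.3
eef_pos: [466.7, -165.1, 115.8]
tcp_rot: [3.141, 0.0, 1.662]
contact_force: [-0.3, 0.1, -3.4]
opening: 0.268
grasp_force: 89.4
```

Request:
{"op": "play_rows", "data": {"rows": [{"dp": [0,0,0.0],"turn": [0,0,0],"fingers": 1}]}}

```text
clock: 9.38
eef_pos: [466.5, -165.1, 115.7]
tcp_rot: [-3.141, -0.0, 1.662]
contact_force: [-0.2, -0.4, -3.3]
opening: 0.272
grasp_force: 89.4
```

Request:
{"op": "play_rows", "data": {"rows": [{"dp": [0,0,0.025],"turn": [0,0,0],"fingers": 1},{"dp": [0,0,0.025],"turn": [0,0,0],"fingers": 1}]}}

```text
clock: 9.55
eef_pos: [466.7, -165.1, 113.8]
tcp_rot: [3.141, 0.0, 1.662]
contact_force: [0.2, 0.4, -4.4]
opening: 0.27
grasp_force: 89.4
```

Request:
{"op": "play_rows", "data": {"rows": [{"dp": [0,0,0.0],"turn": [0,0,0],"fingers": 1}]}}

```text
clock: 9.63
eef_pos: [466.6, -165.1, 113.8]
tcp_rot: [3.142, 0.0, 1.662]
contact_force: [0.4, 0.5, -2.7]
opening: 0.273
grasp_force: 89.4
```

Request:
{"op": "play_rows", "data": {"rows": [{"dp": [0,0,0.025],"turn": [0,0,0],"fingers": 1},{"dp": [0,0,0],"turn": [0,0,0],"fingers": 1}]}}

```text
clock: 9.8
eef_pos: [467.1, -165.2, 113.2]
tcp_rot: [3.141, 0.0, 1.662]
contact_force: [0.3, 1.1, 3.3]
opening: 0.268
grasp_force: 90.0
```

Request:
{"op": "play_rows", "data": {"rows": [{"dp": [0,0,0.02],"turn": [0,0,0],"fingers": 1},{"dp": [0,0,0],"turn": [0,0,0],"fingers": 1}]}}

```text
clock: 9.97
eef_pos: [467.1, -165.2, 112.4]
tcp_rot: [3.141, 0.0, 1.662]
contact_force: [0.1, 1.5, 3.1]
opening: 0.267
grasp_force: 90.1
```

Request:
{"op": "play_rows", "data": {"rows": [{"dp": [0,0,0.025],"turn": [0,0,0],"fingers": 1},{"dp": [0,0,0],"turn": [0,0,0],"fingers": 1}]}}

```text
clock: 10.13
eef_pos: [466.8, -165.2, 111.2]
tcp_rot: [3.141, 0.0, 1.662]
contact_force: [-0.5, 0.7, 4.9]
opening: 0.266
grasp_force: 90.2
```

Request:
{"op": "play_rows", "data": {"rows": [{"dp": [0,0,0.02],"turn": [0,0,0],"fingers": 1},{"dp": [0,0,0],"turn": [0,0,0],"fingers": 1}]}}

```text
clock: 10.3
eef_pos: [466.5, -165.2, 110.5]
tcp_rot: [-3.141, 0.0, 1.662]
contact_force: [-2.9, 0.8, 9.4]
opening: 0.266
grasp_force: 91.2
```

Request:
{"op": "play_rows", "data": {"rows": [{"dp": [0,-0.05,0],"turn": [0,0,0],"fingers": 1},{"dp": [0,-0.05,0],"turn": [0,0,0],"fingers": 1},{"dp": [0,0,0],"turn": [0,0,0],"fingers": 1}]}}

```text
clock: 10.55
eef_pos: [462.2, -165.5, 110.3]
tcp_rot: [-3.141, 0.0, 1.662]
contact_force: [0.0, 0.1, 4.8]
opening: 0.272
grasp_force: 90.5
```

Request:
{"op": "play_rows", "data": {"rows": [{"dp": [0,0,0.02],"turn": [0,0,0],"fingers": 1},{"dp": [0,0,0],"turn": [0,0,0],"fingers": 1}]}}

```text
clock: 10.72
eef_pos: [462.9, -165.6, 109.8]
tcp_rot: [3.141, 0.0, 1.662]
contact_force: [-0.3, 1.3, 8.3]
opening: 0.27
grasp_force: 90.9
```

Request:
{"op": "play_rows", "data": {"rows": [{"dp": [0,0,0.01],"turn": [0,0,0],"fingers": 1},{"dp": [0,0,0],"turn": [0,0,0],"fingers": 1}]}}

```text
clock: 10.88
eef_pos: [463.1, -165.6, 109.6]
tcp_rot: [3.141, 0.0, 1.662]
contact_force: [-0.4, 0.6, 9.9]
opening: 0.265
grasp_force: 91.0
```

Request:
{"op": "play_rows", "data": {"rows": [{"dp": [0,0.05,0],"turn": [0,0,0],"fingers": 1},{"dp": [0,0.05,0],"turn": [0,0,0],"fingers": 1},{"dp": [0,0,0],"turn": [0,0,0],"fingers": 1}]}}

```text
clock: 11.13
eef_pos: [466.6, -165.2, 109.4]
tcp_rot: [-3.141, 0.0, 1.662]
contact_force: [-2.5, 0.8, 9.7]
opening: 0.273
grasp_force: 91.4
```

Request:
{"op": "play_rows", "data": {"rows": [{"dp": [0,0.05,0],"turn": [0,0,0],"fingers": 1},{"dp": [0,0.05,0],"turn": [0,0,0],"fingers": 1}]}}

```text
clock: 11.3
eef_pos: [470.3, -164.9, 109.4]
tcp_rot: [-3.141, 0.0, 1.662]
contact_force: [-1.9, 0.6, 9.6]
opening: 0.266
grasp_force: 91.4
```

Request:
{"op": "play_rows", "data": {"rows": [{"dp": [0,0.05,0],"turn": [0,0,0],"fingers": 1},{"dp": [0,0.05,0],"turn": [0,0,0],"fingers": 1}]}}

```text
clock: 11.47
eef_pos: [474.8, -164.5, 109.5]
tcp_rot: [3.141, 0.0, 1.662]
contact_force: [-1.0, 0.9, 7.7]
opening: 0.267
grasp_force: 91.0
```

Request:
{"op": "play_rows", "data": {"rows": [{"dp": [0,0.05,0],"turn": [0,0,0],"fingers": 1},{"dp": [0,0.05,0],"turn": [0,0,0],"fingers": 1}]}}

```text
clock: 11.63
eef_pos: [478.7, -164.1, 109.3]
tcp_rot: [-3.142, 0.0, 1.662]
contact_force: [-4.0, -0.5, 7.9]
opening: 0.271
grasp_force: 91.0
```

Request:
{"op": "play_rows", "data": {"rows": [{"dp": [0,0.04,0],"turn": [0,0,0],"fingers": 1},{"dp": [0,0,0],"turn": [0,0,0],"fingers": 1}]}}

```text
clock: 11.8
eef_pos: [479.8, -164.0, 109.2]
tcp_rot: [-3.14, 0.0, 1.662]
contact_force: [-3.1, -0.0, 9.5]
opening: 0.265
grasp_force: 91.1
```

Request:
{"op": "play_rows", "data": {"rows": [{"dp": [0,0.05,0.005],"turn": [0,0,0],"fingers": 1},{"dp": [0,0.05,0.003],"turn": [0,0,0],"fingers": 1}]}}

```text
clock: 11.97
eef_pos: [483.7, -163.6, 109.0]
tcp_rot: [-3.141, 0.0, 1.662]
contact_force: [-1.7, 1.1, 8.7]
opening: 0.266
grasp_force: 91.1
```

Request:
{"op": "play_rows", "data": {"rows": [{"dp": [0,0.05,0.002],"turn": [0,0,0],"fingers": 1},{"dp": [0,0.05,0.002],"turn": [0,0,0],"fingers": 1}]}}

```text
clock: 12.13
eef_pos: [488.4, -163.3, 108.9]
tcp_rot: [3.141, 0.0, 1.662]
contact_force: [-1.1, 0.4, 6.8]
opening: 0.269
grasp_force: 90.9
```

Request:
{"op": "play_rows", "data": {"rows": [{"dp": [0,0.05,0.002],"turn": [0,0,0],"fingers": 1},{"dp": [0,0.05,0.002],"turn": [0,0,0],"fingers": 1}]}}

```text
clock: 12.3
eef_pos: [492.3, -162.9, 108.7]
tcp_rot: [3.142, 0.0, 1.662]
contact_force: [-3.9, 0.4, 8.3]
opening: 0.268
grasp_force: 91.0
```

Request:
{"op": "play_rows", "data": {"rows": [{"dp": [0,0.05,0.01],"turn": [0,0,0],"fingers": 1},{"dp": [0,0.05,0.004],"turn": [0,0,0],"fingers": 1}]}}

```text
clock: 12.47
eef_pos: [495.9, -162.6, 108.2]
tcp_rot: [-3.141, 0.0, 1.662]
contact_force: [-2.3, -0.0, 9.9]
opening: 0.273
grasp_force: 91.3
```

Request:
{"op": "play_rows", "data": {"rows": [{"dp": [0,0.05,0.004],"turn": [0,0,0],"fingers": 1},{"dp": [0,0.05,0.003],"turn": [0,0,0],"fingers": 1}]}}

```text
clock: 12.63
eef_pos: [500.5, -162.2, 108.1]
tcp_rot: [3.141, 0.0, 1.662]
contact_force: [-1.1, 0.3, 9.5]
opening: 0.272
grasp_force: 91.2
```

Request:
{"op": "play_rows", "data": {"rows": [{"dp": [0,0.05,0.003],"turn": [0,0,0],"fingers": 1},{"dp": [0,0.05,0.003],"turn": [0,0,0],"fingers": 1}]}}

```text
clock: 12.8
eef_pos: [504.8, -161.8, 107.9]
tcp_rot: [3.14, 0.0, 1.662]
contact_force: [-1.6, 0.5, 10.3]
opening: 0.269
grasp_force: 91.2
```

Force is good (about 14 N); continuing.

Request:
{"op": "play_rows", "data": {"rows": [{"dp": [0,0.05,0.003],"turn": [0,0,0],"fingers": 1},{"dp": [0,0.05,0.003],"turn": [0,0,0],"fingers": 1}]}}

```text
clock: 12.97
eef_pos: [507.8, -161.4, 107.5]
tcp_rot: [-3.141, 0.0, 1.662]
contact_force: [-2.6, -0.4, 11.7]
opening: 0.268
grasp_force: 91.5
```

Request:
{"op": "play_rows", "data": {"rows": [{"dp": [0,0.05,0.003],"turn": [0,0,0],"fingers": 1},{"dp": [0,0.05,0.003],"turn": [0,0,0],"fingers": 1}]}}

```text
clock: 13.13
eef_pos: [512.3, -161.1, 107.4]
tcp_rot: [3.141, 0.0, 1.662]
contact_force: [-1.2, 0.8, 9.7]
opening: 0.268
grasp_force: 91.4
```

Request:
{"op": "play_rows", "data": {"rows": [{"dp": [0,0.05,0.003],"turn": [0,0,0],"fingers": 1},{"dp": [0,0.05,0.003],"turn": [0,0,0],"fingers": 1}]}}

```text
clock: 13.3
eef_pos: [516.8, -160.7, 107.3]
tcp_rot: [3.14, 0.0, 1.662]
contact_force: [0.1, 0.7, 9.6]
opening: 0.268
grasp_force: 91.2
```

Request:
{"op": "play_rows", "data": {"rows": [{"dp": [0,0.05,0.003],"turn": [0,0,0],"fingers": 1},{"dp": [0,0.05,0.003],"turn": [0,0,0],"fingers": 1}]}}

```text
clock: 13.47
eef_pos: [519.8, -160.4, 106.9]
tcp_rot: [-3.141, 0.0, 1.662]
contact_force: [-2.4, -0.6, 11.9]
opening: 0.265
grasp_force: 91.6
```

Request:
{"op": "play_rows", "data": {"rows": [{"dp": [0,0.05,0.003],"turn": [0,0,0],"fingers": 1},{"dp": [0,0.05,0.003],"turn": [0,0,0],"fingers": 1}]}}

```text
clock: 13.63
eef_pos: [524.3, -160.0, 106.8]
tcp_rot: [3.141, 0.0, 1.662]
contact_force: [-1.4, 1.3, 11.5]
opening: 0.268
grasp_force: 91.5
```

Request:
{"op": "play_rows", "data": {"rows": [{"dp": [0,0.05,0.003],"turn": [0,0,0],"fingers": 1},{"dp": [0,0.05,0.003],"turn": [0,0,0],"fingers": 1}]}}

```text
clock: 13.8
eef_pos: [528.8, -159.7, 106.7]
tcp_rot: [3.14, 0.0, 1.662]
contact_force: [-0.1, 1.2, 10.1]
opening: 0.27
grasp_force: 91.3
```

Request:
{"op": "play_rows", "data": {"rows": [{"dp": [0,0.05,0.003],"turn": [0,0,0],"fingers": 1},{"dp": [0,0.05,0.003],"turn": [0,0,0],"fingers": 1}]}}

```text
clock: 13.97
eef_pos: [531.9, -159.3, 106.2]
tcp_rot: [-3.141, 0.0, 1.662]
contact_force: [-4.5, 0.2, 12.5]
opening: 0.267
grasp_force: 91.6
```

Request:
{"op": "play_rows", "data": {"rows": [{"dp": [0,0.05,0.001],"turn": [0,0,0],"fingers": 1},{"dp": [0,0.05,0.002],"turn": [0,0,0],"fingers": 1}]}}

```text
clock: 14.13
eef_pos: [536.1, -159.0, 106.2]
tcp_rot: [3.141, 0.0, 1.662]
contact_force: [-2.1, 0.4, 10.7]
opening: 0.273
grasp_force: 91.6
```

Request:
{"op": "play_rows", "data": {"rows": [{"dp": [0,0.05,0.002],"turn": [0,0,0],"fingers": 1},{"dp": [0,0.05,0.002],"turn": [0,0,0],"fingers": 1}]}}

```text
clock: 14.3
eef_pos: [540.6, -158.6, 106.1]
tcp_rot: [3.14, 0.0, 1.662]
contact_force: [0.4, 0.4, 10.3]
opening: 0.269
grasp_force: 91.2
```

Request:
{"op": "play_rows", "data": {"rows": [{"dp": [0,0.05,0.003],"turn": [0,0,0],"fingers": 1},{"dp": [0,0.05,0.003],"turn": [0,0,0],"fingers": 1}]}}

```text
clock: 14.47
eef_pos: [544.3, -158.2, 105.8]
tcp_rot: [3.141, 0.0, 1.662]
contact_force: [-3.3, -0.2, 10.2]
opening: 0.27
grasp_force: 91.4
```

Request:
{"op": "play_rows", "data": {"rows": [{"dp": [0,0.05,0.002],"turn": [0,0,0],"fingers": 1},{"dp": [0,0.05,0.002],"turn": [0,0,0],"fingers": 1}]}}

```text
clock: 14.63
eef_pos: [547.9, -157.9, 105.6]
tcp_rot: [-3.141, 0.0, 1.662]
contact_force: [-2.3, 0.1, 11.4]
opening: 0.272
grasp_force: 91.5
```

Request:
{"op": "play_rows", "data": {"rows": [{"dp": [0,0.05,0.002],"turn": [0,0,0],"fingers": 1},{"dp": [0,0.05,0.003],"turn": [0,0,0],"fingers": 1}]}}

```text
clock: 14.8
eef_pos: [552.4, -157.5, 105.5]
tcp_rot: [3.141, 0.0, 1.662]
contact_force: [-0.7, 0.7, 9.2]
opening: 0.265
grasp_force: 91.3
```

Request:
{"op": "play_rows", "data": {"rows": [{"dp": [0,0.05,0.003],"turn": [0,0,0],"fingers": 1},{"dp": [0,0.05,0.003],"turn": [0,0,0],"fingers": 1}]}}

```text
clock: 14.97
eef_pos: [556.8, -157.1, 105.3]
tcp_rot: [3.14, 0.001, 1.662]
contact_force: [-0.0, 1.2, 9.2]
opening: 0.27
grasp_force: 91.2
```

Request:
{"op": "play_rows", "data": {"rows": [{"dp": [0,0.04,0.003],"turn": [0,0,0],"fingers": 1},{"dp": [0,0,0],"turn": [0,0,0],"fingers": 1}]}}

```text
clock: 15.13
eef_pos: [558.8, -157.0, 105.2]
tcp_rot: [3.139, 0.001, 1.662]
contact_force: [0.0, 1.3, 8.5]
opening: 0.269
grasp_force: 91.1
```

Request:
{"op": "play_rows", "data": {"rows": [{"dp": [0,-0.06,0.008],"turn": [0,0,0],"fingers": 1},{"dp": [0,-0.06,-0.0027],"turn": [0,0,0],"fingers": 1},{"dp": [0,-0.06,-0.0027],"turn": [0,0,0],"fingers": 1},{"dp": [0,-0.06,-0.0027],"turn": [0,0,0],"fingers": 1},{"dp": [0,-0.06,-0.0027],"turn": [0,0,0],"fingers": 1}]}}

```text
clock: 15.55
eef_pos: [546.8, -158.1, 105.6]
tcp_rot: [3.139, 0.001, 1.662]
contact_force: [0.8, 1.1, 9.9]
opening: 0.27
grasp_force: 91.4
```

Request:
{"op": "play_rows", "data": {"rows": [{"dp": [0,-0.06,-0.0027],"turn": [0,0,0],"fingers": 1},{"dp": [0,-0.06,-0.0027],"turn": [0,0,0],"fingers": 1},{"dp": [0,-0.06,-0.0027],"turn": [0,0,0],"fingers": 1},{"dp": [0,-0.06,-0.0027],"turn": [0,0,0],"fingers": 1}]}}

```text
clock: 15.88
eef_pos: [537.3, -159.0, 106.1]
tcp_rot: [3.139, 0.001, 1.662]
contact_force: [1.4, 1.5, 10.7]
opening: 0.268
grasp_force: 91.4
```

Request:
{"op": "play_rows", "data": {"rows": [{"dp": [0,-0.06,-0.0027],"turn": [0,0,0],"fingers": 1},{"dp": [0,-0.06,-0.0027],"turn": [0,0,0],"fingers": 1},{"dp": [0,-0.06,-0.0027],"turn": [0,0,0],"fingers": 1},{"dp": [0,-0.06,-0.0027],"turn": [0,0,0],"fingers": 1},{"dp": [0,-0.06,-0.0027],"turn": [0,0,0],"fingers": 1}]}}

```text
clock: 16.3
eef_pos: [525.4, -160.1, 106.6]
tcp_rot: [3.139, 0.001, 1.662]
contact_force: [0.5, 1.4, 11.6]
opening: 0.271
grasp_force: 91.4
```

Request:
{"op": "play_rows", "data": {"rows": [{"dp": [0,-0.06,-0.0027],"turn": [0,0,0],"fingers": 1},{"dp": [0,-0.06,-0.0027],"turn": [0,0,0],"fingers": 1},{"dp": [0,-0.06,-0.0027],"turn": [0,0,0],"fingers": 1},{"dp": [0,-0.06,-0.0027],"turn": [0,0,0],"fingers": 1},{"dp": [0,-0.06,-0.0027],"turn": [0,0,0],"fingers": 1}]}}

```text
clock: 16.72
eef_pos: [513.5, -161.2, 107.2]
tcp_rot: [3.139, 0.001, 1.662]
contact_force: [2.5, 1.5, 12.0]
opening: 0.266
grasp_force: 91.4
```

Request:
{"op": "play_rows", "data": {"rows": [{"dp": [0,-0.06,-0.0027],"turn": [0,0,0],"fingers": 1},{"dp": [0,-0.06,-0.0027],"turn": [0,0,0],"fingers": 1},{"dp": [0,-0.06,-0.0027],"turn": [0,0,0],"fingers": 1},{"dp": [0,-0.06,-0.0027],"turn": [0,0,0],"fingers": 1},{"dp": [0,-0.06,-0.0027],"turn": [0,0,0],"fingers": 1}]}}

```text
clock: 17.13
eef_pos: [501.5, -162.3, 107.7]
tcp_rot: [3.139, 0.001, 1.662]
contact_force: [1.3, 1.7, 11.9]
opening: 0.267
grasp_force: 91.5
```

Request:
{"op": "play_rows", "data": {"rows": [{"dp": [0,-0.06,-0.003],"turn": [0,0,0],"fingers": 1},{"dp": [0,-0.06,-0.003],"turn": [0,0,0],"fingers": 1},{"dp": [0,-0.06,-0.003],"turn": [0,0,0],"fingers": 1},{"dp": [0,-0.06,-0.003],"turn": [0,0,0],"fingers": 1},{"dp": [0,-0.06,-0.003],"turn": [0,0,0],"fingers": 1}]}}

```text
clock: 17.55
eef_pos: [489.5, -163.4, 108.3]
tcp_rot: [3.139, 0.001, 1.662]
contact_force: [0.3, 1.7, 11.4]
opening: 0.267
grasp_force: 91.5
```

Request:
{"op": "play_rows", "data": {"rows": [{"dp": [0,-0.06,-0.003],"turn": [0,0,0],"fingers": 1},{"dp": [0,-0.06,-0.003],"turn": [0,0,0],"fingers": 1},{"dp": [0,-0.06,-0.003],"turn": [0,0,0],"fingers": 1},{"dp": [0,-0.06,-0.003],"turn": [0,0,0],"fingers": 1},{"dp": [0,-0.06,-0.003],"turn": [0,0,0],"fingers": 1}]}}

```text
clock: 17.97
eef_pos: [477.5, -164.5, 108.8]
tcp_rot: [3.139, 0.001, 1.662]
contact_force: [0.8, 1.7, 11.7]
opening: 0.271
grasp_force: 91.5
```

Request:
{"op": "play_rows", "data": {"rows": [{"dp": [0,-0.06,-0.003],"turn": [0,0,0],"fingers": 1},{"dp": [0,-0.06,-0.003],"turn": [0,0,0],"fingers": 1},{"dp": [0,-0.06,-0.003],"turn": [0,0,0],"fingers": 1},{"dp": [0,-0.06,-0.003],"turn": [0,0,0],"fingers": 1},{"dp": [0,-0.06,-0.003],"turn": [0,0,0],"fingers": 1}]}}

```text
clock: 18.38
eef_pos: [465.5, -165.6, 109.4]
tcp_rot: [3.139, 0.001, 1.662]
contact_force: [1.3, 1.6, 10.8]
opening: 0.27
grasp_force: 91.5
```

Request:
{"op": "play_rows", "data": {"rows": [{"dp": [0,0,-0.1],"turn": [0,0,0],"fingers": 1},{"dp": [0,0,-0.3],"turn": [0,0,0],"fingers": 1},{"dp": [0,0,-0.7],"turn": [0,0,0],"fingers": 1},{"dp": [0,0,-0.7],"turn": [0,0,0],"fingers": 1},{"dp": [-0.2,0,-0.6],"turn": [0,0,0],"fingers": 1}]}}

```text
clock: 18.8
eef_pos: [463.9, -172.3, 204.9]
tcp_rot: [-3.139, -0.001, 1.662]
contact_force: [1.0, -1.0, -3.5]
opening: 0.268
grasp_force: 89.3
```

Request:
{"op": "play_rows", "data": {"rows": [{"dp": [-0.6,0.12,-0.1],"turn": [0,0,0],"fingers": 1},{"dp": [-0.8,0.15,0],"turn": [0,0,0],"fingers": 1},{"dp": [-0.8,0.15,0],"turn": [0,0,0],"fingers": 1},{"dp": [-0.8,0.15,0],"turn": [0,0,0],"fingers": 1},{"dp": [-0.8,0.15,0],"turn": [0,0,0],"fingers": 1}]}}

```text
clock: 19.22
eef_pos: [507.0, -323.1, 207.5]
tcp_rot: [-3.14, -0.001, 1.662]
contact_force: [-0.0, 0.6, -3.5]
opening: 0.272
grasp_force: 89.7
```

Request:
{"op": "play_rows", "data": {"rows": [{"dp": [-0.8,0.15,0],"turn": [0,0,0],"fingers": 1},{"dp": [-0.6,0.1,0],"turn": [0,0,0],"fingers": 1},{"dp": [-0.2,0,0],"turn": [0,0,-0.74],"fingers": 1},{"dp": [0,0,0],"turn": [0,0,-0.73],"fingers": 1},{"dp": [0,0,0],"turn": [0,0,0],"fingers": 1}]}}

```text
clock: 19.63
eef_pos: [522.3, -385.2, 206.7]
tcp_rot: [-3.14, -0.002, 1.818]
contact_force: [-0.8, -0.1, -3.0]
opening: 0.268
grasp_force: 89.4
```

Request:
{"op": "play_rows", "data": {"rows": [{"dp": [0,0,0],"turn": [0,0,0],"fingers": 1},{"dp": [0,0,0],"turn": [0,0,0],"fingers": 1},{"dp": [0,0,0],"turn": [0,0,0],"fingers": 1}]}}

```text
clock: 19.88
eef_pos: [523.0, -384.3, 208.1]
tcp_rot: [-3.141, -0.001, 1.815]
contact_force: [-0.7, -0.2, -4.2]
opening: 0.266
grasp_force: 89.4
```

Request:
{"op": "play_rows", "data": {"rows": [{"dp": [-0.09,0.06,0.5],"turn": [0,0,0],"fingers": 1},{"dp": [0,0,0.8],"turn": [0,0,0],"fingers": 1},{"dp": [0,0,0.8],"turn": [0,0,0],"fingers": 1},{"dp": [0,0,0.6],"turn": [0,0,0],"fingers": 1},{"dp": [0,0,0.2],"turn": [0,0,0],"fingers": 1}]}}

```text
clock: 20.3
eef_pos: [524.4, -385.8, 88.5]
tcp_rot: [-3.138, -0.004, 1.815]
contact_force: [-0.9, 0.6, -2.9]
opening: 0.271
grasp_force: 89.3
```

Request:
{"op": "play_rows", "data": {"rows": [{"dp": [0,0,0],"turn": [0,0,0],"fingers": 1},{"dp": [0,0,0],"turn": [0,0,0],"fingers": 1},{"dp": [0,0,0],"turn": [0,0,0],"fingers": 1},{"dp": [0,0,0],"turn": [0,0,0],"fingers": 1}]}}

```text
clock: 20.63
eef_pos: [527.6, -388.6, 94.5]
tcp_rot: [3.139, 0.003, 1.816]
contact_force: [0.4, -0.3, -2.8]
opening: 0.27
grasp_force: 89.3
```

Run:
```python
from h import *
s=snap('side','s3'); print(r.sense()['eef_pos'],r.sense()['tcp_rot'])
b=cv2.imread('pics/s3.png')[200:330,270:440]
cv2.imwrite('pics/c5.png',cv2.resize(b,None,fx=4.5,fy=4.5,interpolation=2))
```

```text
[ 527.40074257 -388.46835829   94.31822156] [3.13972121e+00 2.30446695e-03 1.81568363e+00]
```

View pics/c5.png

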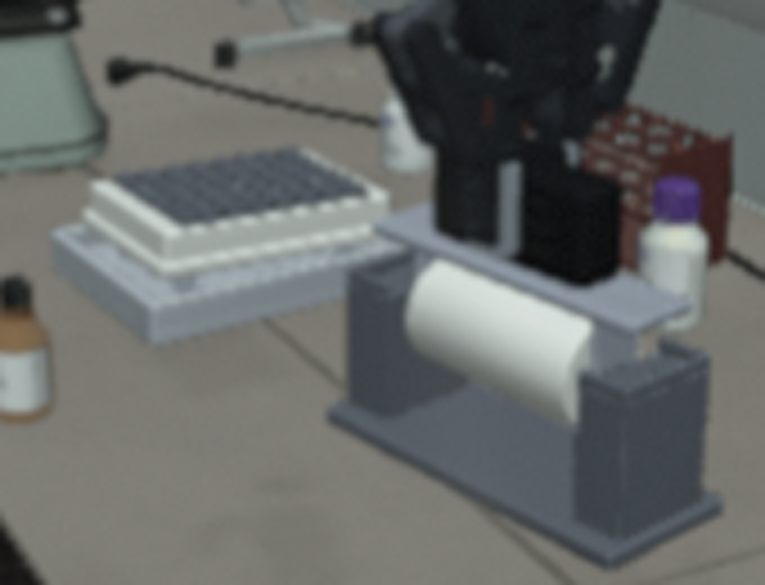

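The roller hangs level just above its seats, with the crown parallel to the stand (crown ends at about (380,225) and (690,310)). Lowering it.

Request:
{"op": "play_rows", "data": {"rows": [{"dp": [0.04,-0.02,0.1],"turn": [0,0,0],"fingers": 1},{"dp": [0,0,0.1],"turn": [0,0,0],"fingers": 1},{"dp": [0,0,0.1],"turn": [0,0,0],"fingers": 1},{"dp": [0,0,0],"turn": [0,0,0],"fingers": 1},{"dp": [0,0,0],"turn": [0,0,0],"fingers": 1}]}}

```text
clock: 21.1
eef_pos: [524.9, -386.2, 79.9]
tcp_rot: [-3.141, -0.001, 1.816]
contact_force: [-0.9, 0.9, -3.5]
opening: 0.271
grasp_force: 89.3
```

Request:
{"op": "play_rows", "data": {"rows": [{"dp": [0,0,0],"turn": [0,0,0],"fingers": 1},{"dp": [0,0,0],"turn": [0,0,0],"fingers": 1},{"dp": [0,0,0],"turn": [0,0,0],"fingers": 1},{"dp": [0,0,0],"turn": [0,0,0],"fingers": 1}]}}

```text
clock: 21.43
eef_pos: [525.4, -386.5, 80.5]
tcp_rot: [3.141, 0.0, 1.816]
contact_force: [-0.0, -0.0, -3.6]
opening: 0.272
grasp_force: 89.3
```

Request:
{"op": "play_rows", "data": {"rows": [{"dp": [-0.022,0.015,0.05],"turn": [0,0,0],"fingers": 1},{"dp": [0,0,0.05],"turn": [0,0,0],"fingers": 1},{"dp": [0,0,0],"turn": [0,0,0],"fingers": 1}]}}

```text
clock: 21.68
eef_pos: [525.9, -387.0, 75.9]
tcp_rot: [-3.141, -0.0, 1.816]
contact_force: [-0.2, -0.1, -4.4]
opening: 0.268
grasp_force: 89.3
```

Request:
{"op": "play_rows", "data": {"rows": [{"dp": [0,0,0.04],"turn": [0,0,0],"fingers": 1},{"dp": [0,0,0.04],"turn": [0,0,0],"fingers": 1},{"dp": [0,0,0],"turn": [0,0,0],"fingers": 1}]}}

```text
clock: 21.93
eef_pos: [525.8, -387.0, 72.8]
tcp_rot: [-3.141, -0.0, 1.816]
contact_force: [-0.3, 1.2, -3.6]
opening: 0.269
grasp_force: 89.3
```

Request:
{"op": "play_rows", "data": {"rows": [{"dp": [0,0,0.02],"turn": [0,0,0],"fingers": 1},{"dp": [0,0,0],"turn": [0,0,0],"fingers": 1}]}}

```text
clock: 22.1
eef_pos: [526.0, -387.1, 72.2]
tcp_rot: [-3.141, -0.0, 1.816]
contact_force: [0.4, 0.9, -4.1]
opening: 0.272
grasp_force: 89.3
```

Request:
{"op": "play_rows", "data": {"rows": [{"dp": [0,0,0.015],"turn": [0,0,0],"fingers": 1},{"dp": [0,0,0],"turn": [0,0,0],"fingers": 1}]}}

```text
clock: 22.27
eef_pos: [526.1, -387.1, 72.0]
tcp_rot: [3.142, 0.0, 1.816]
contact_force: [0.7, 0.6, -0.9]
opening: 0.266
grasp_force: 89.6
```

Request:
{"op": "play_rows", "data": {"rows": [{"dp": [0,0,0.008],"turn": [0,0,0],"fingers": 1},{"dp": [0,0,0],"turn": [0,0,0],"fingers": 1}], "force": 25}}

```text
clock: 22.43
eef_pos: [526.1, -387.2, 72.0]
tcp_rot: [3.141, 0.0, 1.816]
contact_force: [-2.4, 2.1, 3.7]
opening: 0.272
grasp_force: 90.4
```

Request:
{"op": "play_rows", "data": {"rows": [{"dp": [0,0,0],"turn": [0,0,0],"fingers": 0.7},{"dp": [0,0,0],"turn": [0,0,0],"fingers": 0.6},{"dp": [0,0,0],"turn": [0,0,0],"fingers": 0.3},{"dp": [0,0,0],"turn": [0,0,0],"fingers": 0},{"dp": [0,0,0],"turn": [0,0,0],"fingers": 0}]}}

```text
clock: 22.85
eef_pos: [526.1, -387.2, 71.5]
tcp_rot: [3.141, 0.0, 1.816]
contact_force: [-0.5, 0.0, 0.1]
opening: 0.81
grasp_force: 0.0
```

Request:
{"op": "play_rows", "data": {"rows": [{"dp": [0,0,0],"turn": [0,0,0],"fingers": 0},{"dp": [0,0,0],"turn": [0,0,0],"fingers": 0},{"dp": [0,0,0],"turn": [0,0,0],"fingers": 0}]}}

```text
clock: 23.1
eef_pos: [526.1, -387.1, 71.5]
tcp_rot: [-3.142, 0.0, 1.816]
contact_force: [-0.4, 0.2, -0.2]
opening: 1.001
grasp_force: 0.0
```

Request:
{"op": "play_rows", "data": {"rows": [{"dp": [0,0,-0.3],"turn": [0,0,0],"fingers": 0},{"dp": [0,0,-0.8],"turn": [0,0,0],"fingers": 0},{"dp": [0,0,-0.9],"turn": [0,0,0],"fingers": 0},{"dp": [0,0,-0.9],"turn": [0,0,0],"fingers": 0},{"dp": [0,0,-0.9],"turn": [0,0,0],"fingers": 0}]}}

```text
clock: 23.52
eef_pos: [525.8, -387.0, 226.1]
tcp_rot: [3.141, 0.0, 1.816]
contact_force: [0.7, -0.5, -0.4]
opening: 1.002
grasp_force: 0.0
```

Request:
{"op": "play_rows", "data": {"rows": [{"dp": [0,0,0],"turn": [0,0,0],"fingers": 0},{"dp": [0,0,0],"turn": [0,0,0],"fingers": 0},{"dp": [0,0,0],"turn": [0,0,0],"fingers": 0},{"dp": [0,0,0],"turn": [0,0,0],"fingers": 0},{"dp": [0,0,0],"turn": [0,0,0],"fingers": 0}]}}

```text
clock: 23.93
eef_pos: [525.3, -386.6, 221.9]
tcp_rot: [-3.14, -0.002, 1.816]
contact_force: [-0.6, -0.7, -0.4]
opening: 0.998
grasp_force: 0.0
```

Run:
```python
from h import *
s=snap('side','s4'); print(r.sense()['eef_pos'])
a=cv2.imread('pics/s0.png') if 0 else cv2.imread('pics/side0.png')
b=cv2.imread('pics/s4.png'); f=lambda i:cv2.resize(i[215:330,265:435],None,fx=4,fy=4,interpolation=2)[:,:]
o=f(b); print(o.shape); cv2.imwrite('pics/c6.png',o)
print(np.abs(a.astype(int)-b)[240:325,345:432].max(), [np.abs(a.astype(int)-b)[q[0]:q[1],q[2]:q[3]].mean().round(2) for q in [(235,325,340,432),(260,295,260,290),(210,240,352,370)]])
```

```text
[ 525.3958241  -386.6499393   221.98389816]
(460, 680, 3)
53 [np.float64(6.74), np.float64(6.53), np.float64(7.52)]
```

View pics/c6.png

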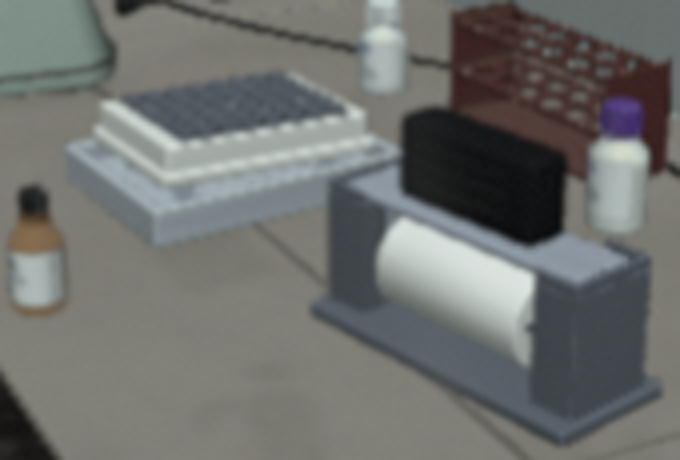

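The roller sits level within its lips at the stand, just as at the start. The strips lie flush, the vials and bottle have not moved, and the gripper is clear.

```bash
python3 -c "
from rig import r
print(r.sign_off())"
```

```text
the job is handed in; nothing more can be done
None
```

I rolled all eight strips in two passes at about 11–17 N by the wrist sensor (limit 25 N), parked the roller in its stand, let go and handed the job in at about 24 s. The strips look flush in the last picture, but I had no direct reading of their joints.

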